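Refill the pigment mill's feed tube and jog it

ROBOT

A 6-joint arm with a two-finger parallel gripper is mounted at the origin on the work surface. World frame = base frame: x ahead of the robot, y to its left, z up, the work surface at z = 0. Lengths are in m, angles in degrees, forces in N, time in s.
With the tool pointing down it reaches from about 0.3 to 0.75 m from the base axis. Payload 8.5 kg.
Tool frame: the origin (TCP) lies on the centre line of the jaws, within the pads' length; the fingertips stand 11 mm ahead of it and the grasp point (between the pads) lies 8 mm behind it; z points along the fingers, y is the line along which they close (so a half turn about z gives the same grasp; the last joint's range is limited). The gripper opens to 85 mm and grips with 20 to 120 N. Pads are 22 mm wide; open, the fingers measure 114 mm over their backs; the gripper's body (76 mm by 85 mm) begins 54 mm behind the grasp point. The pads swing forward as they close: fully open they stand 13 mm farther back than shut.
Start: joints at [64.211, 21.807, 74.336, -0, 83.858, -12.336], TCP at [0.128, 0.535, 0.242] pointing down, gripper open.
Joint ranges: [-178.18, 178.18], [-50.72, 133.34], [12.68, 142.11], [-81.47, 261.47], [9.98, 163.14], [-165.26, 165.26]. Speed limits (degrees/s): [136.94, 136.94, 180, 180, 180, 180].

INTERFACE

Orientations are given as a 3x3 rotation matrix whose columns are the frame's x, y, z axes.
In Python, from rig import env, cams, workorder gives the robot as it stands (env), with the cameras (cams) and the job (workorder).
- The arm moves only by the shell command python3 nudge.py [FORCE], which reads ROWS from standard input. ROWS is a JSON list of rows, 1 to 10 of them, each an object with the fields d (a list: dx, dy, dz in shares of the most that a row can go, 1 being 50 mm), turn (a turn about the tool's z in a scale on which 1.0 is 180 degrees), finger_gap (the finger opening in m); a field left out counts as zero (the opening has to be given); each row shifts and turns the commanded pose from where the row before left it, along the tool's axes as they then stand; what a row does not reach is not made up. A row lasts 1/10 s, in which the tool goes at most 0.05 m and 8.59 degrees, less where a joint would pass 70% of its speed; a pose out of reach is approached as far as the arm can. The fingers move at their own pace and stop on an object; FORCE is the grip in N (left out, the last holds). Time passes only in rows, so rows that do not move let the fingers close. It prints the time, the measured TCP pose, the force, the opening and the grip force at its end. No shift or turn number may pass 1 either way. Input that does not fit is refused with a message, and nothing moves.
- env.observe(): the state, without advancing time (a new reading comes with each control period).
- cams.get_image(name): name is "scene" or "top" or "wrist"; returns a dict with "pixels" (400x640x3 uint8, red, green, blue), "K" (3x3 intrinsics, pixels), "extrinsics" (4x4, takes a point from world to camera coordinates). Camera axes: x right, y down, z forward; pixel columns grow to the right and rows downward; lengths in m; the calibration is good to about 2 mm. The wrist camera is an equidistant fisheye: a pixel r from the principal point sees the ray r / f radians off the axis. A picture is of the moment at which its call begins. There is no depth.
- workorder.close_job(): hands the job in; it is judged then, once.
The state is a dict: "time_s": time; "q": joint angles; "qvel": joint speeds; "joint_efforts": joint torques, N m; "position": TCP position; "tool_rot": TCP orientation; "ft_force": force on the tool from outside, world axes, zero at the start; "wrist_torque": the same for the moment, N m; "grip_width": finger opening in m; "gripper_force": force on a finger pad.
Only numpy, scipy, OpenCV 4.12 (cv2) and the standard library are available. Lean on these libraries where they do the work, as an engineer would, in place of code of your own. Each camera call takes 0.05 s, during which the arm holds its last target. There are 200 camera calls.

TASK

The pigment mill has been left running in reverse: first set its three-position switch to the upright centre off position, then swing the cover aside and load every red pigment cake flat into the feed tube, holding the cakes gently because they crumble, and leaving the blue cakes and the other things where they are. Swing the cover fully closed again, run the mill forward (lever to the green dot) for two seconds, and leave the switch at centre off; the mill must never run while the cover is open.

Things in the scene. Friction and masses are not known exactly. Their poses are not given: they have to be found in the camera images.
- mill: green bench pigment mill, fixed to the table: base plate 170 x 320 x 30 mm, origin at the centre of its underside; x points away from the robot (roughly), y to the robot's left. Motor housing 140 x 140 mm, its flat top at z 100 mm, centred at (0, 80) mm, carries the toggle. Clear upright feed tube stands at (0, -85) mm, the cover's pivot post at (60, -85) mm
- tube_mouth (a point): centre of the feed tube's mouth, 165 mm above the table, on the tube's axis. Clear twelve-sided tube, 42 mm across inside and 3 mm thick; its floor is 30 mm above the table; the topmost 14 mm is a flared steel mouth, 54 mm across inside at the top and 62 mm outside; all polished. Cakes dropped in flat slide down and stack; five fill it to 20 mm below the mouth
- toggle (a joint): three-position switch lever, rad: 0 = upright = OFF (narrow detent: released within 0.12 it centres, beyond 0.17 it snaps to an end); +0.33 = FORWARD, leaning along mill +x, away from the robot, to the green dot; -0.33 = REVERSE, to the red dot. Stays in each. Pivot at mill (0, 80, 102) mm, turns about mill y; 9 mm steel stem, black ball 20 mm; 3 N at the ball moves it
- toggle_grip (a point): centre of the toggle's black ball (20 mm in diameter), 45 mm from the pivot
- cover (a joint): swing-away cover of the feed tube, turns level about an upright pivot; rad: 0 = closed over the mouth, grows as it swings clockwise-outward: the knob moves to the robot's right (the mill's -y) and then away (+x), to the stop at 2.0 (fully open). Light friction holds it where it is left
- cover_knob (a point): grip point of the cover's orange upright knob (16 mm in diameter, 36 mm tall): on its axis, 12 mm below its top and 24 mm above the round aluminium cover plate (64 mm in diameter, 6 mm thick, top at z 173 mm) whose centre it stands on
- cover_pivot (a point): point on the cover's upright pivot axis, at the knob point's height; the knob circles it at 60 mm; closed, the knob lies from it along the mill's -x
- red0: brick-red octagonal puck of pressed pigment, 36 mm across flats (39 mm corners), 23 mm thick, 45 g; origin at its centre, z is the octagon's axis (either face may be up), flats face 0, 45, 90.. deg from x. Fragile: crumbles if the fingers squeeze it with more than 40 N each. May be absent
- red1: brick-red octagonal puck of pressed pigment, 36 mm across flats (39 mm corners), 23 mm thick, 45 g; origin at its centre, z is the octagon's axis (either face may be up), flats face 0, 45, 90.. deg from x. Fragile: crumbles if the fingers squeeze it with more than 40 N each. May be absent
- red2: brick-red octagonal puck of pressed pigment, 36 mm across flats (39 mm corners), 23 mm thick, 45 g; origin at its centre, z is the octagon's axis (either face may be up), flats face 0, 45, 90.. deg from x. Fragile: crumbles if the fingers squeeze it with more than 40 N each. May be absent
- red3: brick-red octagonal puck of pressed pigment, 36 mm across flats (39 mm corners), 23 mm thick, 45 g; origin at its centre, z is the octagon's axis (either face may be up), flats face 0, 45, 90.. deg from x. Fragile: crumbles if the fingers squeeze it with more than 40 N each. May be absent
- red4: brick-red octagonal puck of pressed pigment, 36 mm across flats (39 mm corners), 23 mm thick, 45 g; origin at its centre, z is the octagon's axis (either face may be up), flats face 0, 45, 90.. deg from x. Fragile: crumbles if the fingers squeeze it with more than 40 N each. May be absent
- blue0: dark blue octagonal puck of pressed pigment, 36 mm across flats (39 mm corners), 23 mm thick, 45 g; origin at its centre, z is the octagon's axis (either face may be up), flats face 0, 45, 90.. deg from x. Not to be used
- blue1: dark blue octagonal puck of pressed pigment, 36 mm across flats (39 mm corners), 23 mm thick, 45 g; origin at its centre, z is the octagon's axis (either face may be up), flats face 0, 45, 90.. deg from x. Not to be used
- jar: amber glass jar with steel lid, 60 mm in diameter, 85 mm tall, origin under its centre; bystander
- tape: roll of yellow tape lying flat, 90 mm in diameter, 24 mm tall, origin under its centre; bystander

How it is judged (in metres and radians):
On the way, in this order (a step that is already met when the one before it is completed fails the run):
1. the switch is at centre off, the cover not yet opened (value of joint toggle between -0.07 and 0.07 rad and value of joint cover below 0.5 rad), for 0.3 s.
2. the cover is swung aside (value of joint toggle between -0.07 and 0.07 rad and value of joint cover above 1 rad), for 0.1 s.
3. every red cake is in the feed tube, the switch still off (horizontal distance between each of red0, red1, red2, red3, red4 and tube_mouth below 0.008 m and height (world z) of red0 between 0.03 and 0.145 m and height (world z) of red1 between 0.03 and 0.145 m and height (world z) of red2 between 0.03 and 0.145 m and height (world z) of red3 between 0.03 and 0.145 m and height (world z) of red4 between 0.03 and 0.145 m and value of joint toggle between -0.07 and 0.07 rad), for 0.3 s.
4. the cover is closed, the switch still off (value of joint toggle between -0.07 and 0.07 rad and value of joint cover below 0.15 rad), for 0.2 s.
5. the mill runs forward (value of joint toggle above 0.25 rad and value of joint cover below 0.15 rad), for 1.5 s.
At the end, for the whole second after the job is handed in: The switch stands at centre off (within 0.07 rad), the cover is closed (within 0.15 rad), every red cake rests in the tube (centre within 8 mm of its axis and at least 20 mm below the mouth), no blue cake is there (all of step 4 and horizontal distance between each of red0, red1, red2, red3, red4 and tube_mouth below 0.008 m and height (world z) of red0 between 0.03 and 0.145 m and height (world z) of red1 between 0.03 and 0.145 m and height (world z) of red2 between 0.03 and 0.145 m and height (world z) of red3 between 0.03 and 0.145 m and height (world z) of red4 between 0.03 and 0.145 m and linear speed of each of red0, red1, red2, red3, red4 below 0.03 m/s and not (horizontal distance between blue0 and tube_mouth below 0.05 m) and not (horizontal distance between blue1 and tube_mouth below 0.05 m)); the robot touches nothing.
It fails at once if a cake is squeezed by the fingers (more than 80 N, both fingers together) (contact force between the fingers and red0 above 80 N or contact force between the fingers and red1 above 80 N or contact force between the fingers and red2 above 80 N or contact force between the fingers and red3 above 80 N or contact force between the fingers and red4 above 80 N).
It fails at once if the mill is switched on while the cover is open (value of joint cover above 0.6 rad and (value of joint toggle above 0.2 rad or value of joint toggle below -0.2 rad)).
It fails at once if a blue cake, the jar or the tape is moved by more than 60 mm (distance of any of blue0, blue1, jar, tape from where it was at the start of the episode above 0.06 m).
Of red0, red1, red2, red3, red4 only 3 to 5 are there at a start; the rules pass over those that are not, and their reading is None.
At some moment in a run one of red0, red1, red2, red3, red4 may be knocked a few centimetres aside while the robot is not near it.
Once in a run the grip may slacken for a moment while it holds something.
It also fails if it takes over 210 s, if anything falls off the work surface, if the arm or the gripper's body presses on something with over 40 N, if the wrist force passes 120 N, or if a joint passes its speed limit or range.

## Working session

There is one attempt and no reset: what is moved stays moved. The work goes in short steps, Python scripts to look and compute and a shell command to move; the robot and the scene stay as the last step left them, time stands still between calls to the robot, and variables do not carry over. Pictures are saved under pics/ and viewed, at most 14 in all, crops included, and the job is handed in when it is done.

```bash
ls; mkdir -p pics; python3 - <<'E'
from rig import env, cams, workorder
import cv2,numpy as np
for n in ("top","scene"):
    im=cams.get_image(n); cv2.imwrite(f"pics/{n}0.png",im["pixels"][:,:,::-1])
    np.savez(f"{n}.npz",K=im["K"],E=im["extrinsics"]); print(n,im["K"].round(1).tolist(),im["extrinsics"].round(3).tolist())
s=env.observe(); print(s["position"],s["tool_rot"],s["time_s"],s["grip_width"])
E
```

```text
nudge.py
pics
rig.py
top [[443.1, 0.0, 313.0], [0.0, 443.1, 199.8], [0.0, 0.0, 1.0]] [[-0.018, -1.0, -0.014, 0.099], [-0.998, 0.019, -0.065, 0.617], [0.065, 0.013, -0.998, 1.172], [0.0, 0.0, 0.0, 1.0]]
scene [[367.4, 0.0, 320.4], [0.0, 367.4, 204.0], [0.0, 0.0, 1.0]] [[-0.577, 0.817, 0.0, 0.298], [0.704, 0.497, -0.507, -0.412], [-0.415, -0.293, -0.862, 1.177], [0.0, 0.0, 0.0, 1.0]]
[0.12785135 0.53468917 0.24177823] [[-9.72570034e-01  2.32609637e-01 -5.35549871e-04]
 [ 2.32610121e-01  9.72569359e-01 -1.17216580e-03]
 [ 2.48202333e-04 -1.26458766e-03 -9.99999170e-01]] 0.1 0.08512345196957521
```

View pics/top0.png

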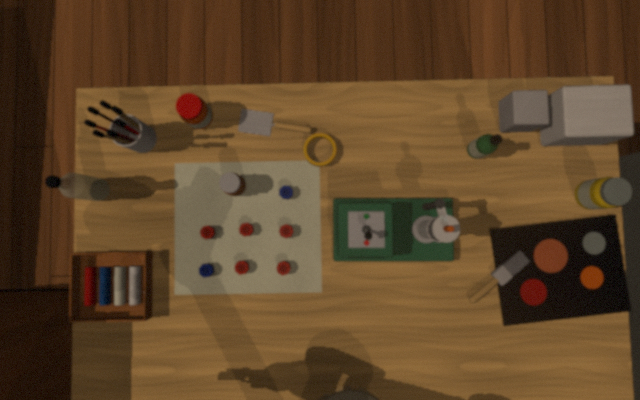

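View pics/scene0.png

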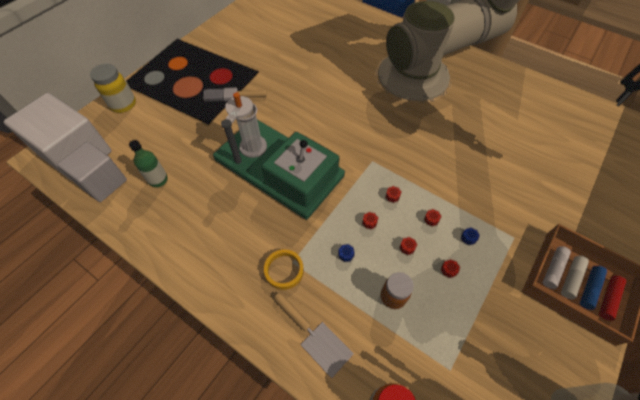

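The top view shows 5 red cakes near (208,232), (246,229), (287,230), (242,267), (284,267). The blues are at (287,191) and (207,270), the toggle at (367,232) and the cover knob at (450,228). I'll enlarge to measure.

```bash
cat > h.py <<'E'
import numpy as np,cv2
def load(n):
    d=np.load(n+".npz"); return d["K"],d["E"]
def back(n,u,v,z):
    K,E=load(n); R,t=E[:3,:3],E[:3,3]; c=-R.T@t
    r=R.T@np.linalg.inv(K)@[u,v,1]; return c+r*(z-c[2])/r[2]
def proj(n,p):
    K,E=load(n); q=K@(E[:3,:3]@np.asarray(p)+E[:3,3]); return q[:2]/q[2]
def blobs(n,img,z):
    hsv=cv2.cvtColor(img,cv2.COLOR_RGB2HSV); out=[]
    for c,m in (("red",cv2.inRange(hsv,(0,140,60),(8,255,255))|cv2.inRange(hsv,(172,140,60),(180,255,255))),("blue",cv2.inRange(hsv,(108,120,40),(130,255,255)))):
        k,_,st,ce=cv2.connectedComponentsWithStats(m)
        for i in range(1,k):
            if 40<st[i,4]<600: out.append((c,ce[i].round(1).tolist(),int(st[i,4]),back(n,*ce[i],z).round(4).tolist()))
    return out
E
python3 - <<'E'
import cv2
from h import *
for n in("top","scene"):
    im=cv2.imread(f"pics/{n}0.png")
    for b in blobs(n,im[:,:,::-1].copy(),0.018 if n=="top" else .015): print(n,*b)
t=cv2.imread("pics/top0.png")[185:275,325:470]; s=cv2.imread("pics/scene0.png")[85:215,210:350]
cv2.imwrite("pics/c1.png",cv2.resize(t,None,fx=5.5,fy=5.5,interpolation=2)); cv2.imwrite("pics/c2.png",cv2.resize(s,None,fx=4.5,fy=4.5,interpolation=2))
E
```

```text
top red [188.9, 106.1] 566 [0.8838, 0.4237, 0.018]
top red [246.0, 229.1] 140 [0.5437, 0.2693, 0.018]
top red [286.1, 230.7] 136 [0.5374, 0.1615, 0.018]
top red [207.1, 232.0] 140 [0.538, 0.3745, 0.018]
top red [241.5, 267.0] 145 [0.4427, 0.2822, 0.018]
top red [283.3, 267.4] 137 [0.4396, 0.1704, 0.018]
top red [87.5, 286.1] 325 [0.3989, 0.6968, 0.018]
top red [533.1, 291.7] 579 [0.3646, -0.4898, 0.018]
top blue [206.2, 269.9] 106 [0.4367, 0.3772, 0.018]
scene red [220.6, 75.9] 305 [0.3691, -0.4876, 0.015]
scene red [393.1, 193.5] 169 [0.438, 0.1702, 0.015]
scene red [432.6, 216.7] 174 [0.4409, 0.2823, 0.015]
scene red [369.7, 219.8] 186 [0.5369, 0.1613, 0.015]
scene red [408.0, 245.1] 200 [0.5424, 0.2693, 0.015]
scene red [450.4, 267.6] 218 [0.5363, 0.3743, 0.015]
scene red [615.0, 295.4] 596 [0.3881, 0.6942, 0.015]
scene red [395.7, 392.9] 455 [0.8293, 0.3974, 0.015]
scene blue [390.7, 4.9] 273 [-0.2704, -0.2407, 0.015]
scene blue [470.1, 235.5] 168 [0.4354, 0.3779, 0.015]
scene blue [345.7, 252.4] 177 [0.6422, 0.1603, 0.015]
```

View pics/c1.png

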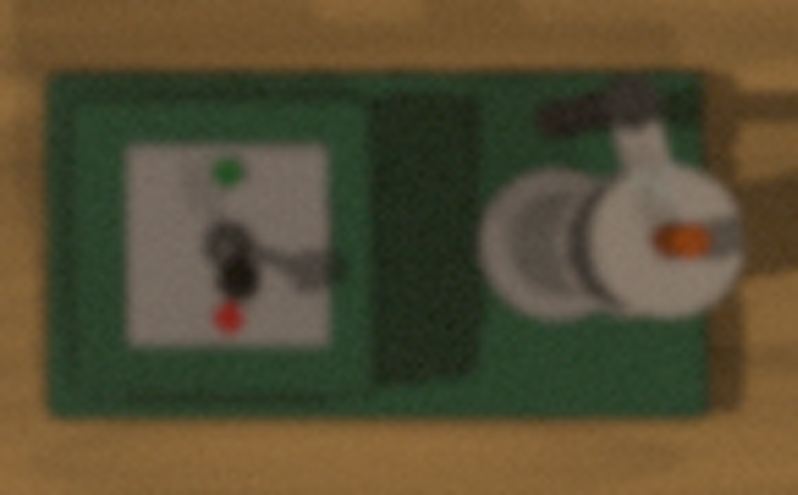

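View pics/c2.png

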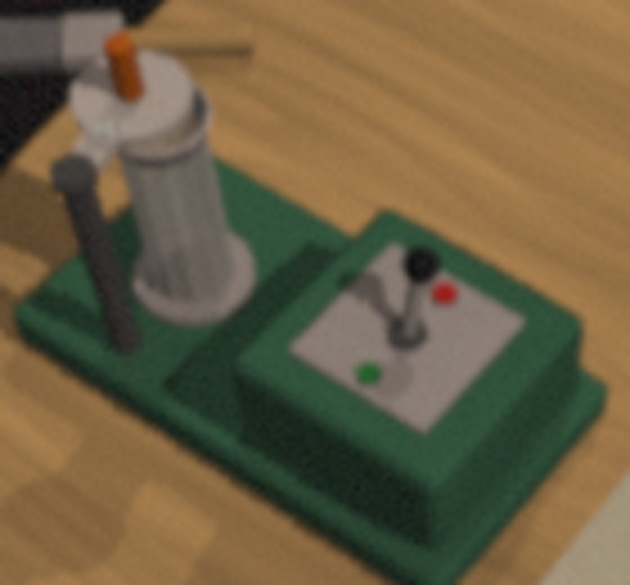

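The crops show the mill nearly aligned with the world axes. The top crop has the ball at (238,275), the green dot at (228,172), the red dot at (229,318) and the knob top at about (683,241). The scene crop has the ball at (421,265) and the knob top at (119,40).

```bash
python3 - <<'E'
from h import *
T=lambda u,v:(u/5.5+325-.4,v/5.5+185-.4); S=lambda u,v:(u/4.5+210-.4,v/4.5+85-.4)
C=[back("top",*T(*p),.03) for p in((48,72),(705,72),(48,415),(708,418))]
for c in C: print("corner",c.round(4))
c0=np.mean(C,0); d=(C[0]-C[1]+C[2]-C[3]); yaw=np.arctan2(-d[0],d[1]); print("centre",c0.round(4),"yaw",np.degrees(yaw))
for nm,p in(("FL",(580,325)),("green",None)): pass
print("S base corners z.03",back("scene",*S(605,395),.03),back("scene",*S(15,315),.03),back("scene",*S(435,585),.03))
print("green",back("top",*T(228,172),.102),back("scene",*S(369,374),.102)); print("red",back("top",*T(229,318),.102),back("scene",*S(444,294),.102))
print("pivot mid",back("top",*T(228.5,245),.102))
def tri(a,b):
    A=[];B=[]
    for n,p in(("top",a),("scene",b)):
        K,E=load(n);P=K@E[:3]
        for i in(0,1): r=p[i]*P[2]-P[i]; A.append(r[:3]);B.append(-r[3])
    return np.linalg.lstsq(np.array(A),np.array(B),rcond=None)[0]
print("ball",tri(T(238,275),S(421,265)))
print("plate",back("top",*T(668,240),.173),back("scene",*S(133,95),.173))
print("knobtop",tri(T(690,241),S(119,40)))
print("post top",back("top",*T(632,98),.170),back("scene",*S(72,173),.167))
M=np.array([[np.cos(yaw),-np.sin(yaw)],[np.sin(yaw),np.cos(yaw)]])
for nm,v in(("tube",(0,-.085)),("post",(.06,-.085)),("toggle",(0,.08))): print(nm,c0[:2]+M@v)
print("blue0 top",back("top",287.5,191.5,.018)); print("jar",back("top",233,183,.085),back("scene",399,283,.085),"tape",back("top",320,149,.02))
E
```

```text
corner [0.6231 0.0331 0.03  ]
corner [ 0.617  -0.2845  0.03  ]
corner [0.4578 0.0366 0.03  ]
corner [ 0.4508 -0.2794  0.03  ]
centre [ 0.5372 -0.1236  0.03  ] yaw -1.1811457983565106
S base corners z.03 [0.46438277 0.03772748 0.03      ] [ 0.6172318  -0.27861771  0.03      ] [0.62064194 0.03184415 0.03      ]
green [ 0.57102938 -0.04524362  0.102     ] [ 0.56958196 -0.04572205  0.102     ]
red [ 0.50500568 -0.04396975  0.102     ] [ 0.50393885 -0.04509327  0.102     ]
pivot mid [ 0.53795339 -0.04460545  0.102     ]
ball [ 0.52485208 -0.04328129  0.14788274]
plate [ 0.53686686 -0.22286649  0.173     ] [ 0.53602728 -0.22196824  0.173     ]
knobtop [ 0.53655047 -0.22085115  0.21174805]
post top [ 0.59749812 -0.21072473  0.17      ] [ 0.59177514 -0.21564216  0.167     ]
tube [ 0.53542068 -0.20854308]
post [ 0.59540793 -0.20977988]
toggle [ 0.53882189 -0.04357814]
blue0 top [0.64311629 0.15610622 0.018     ]
jar [0.66194112 0.29066566 0.085     ] [0.66286297 0.2975151  0.085     ] tape [0.75690495 0.06603792 0.02      ]
```

The rows are not in the units I measure in: shifts go in shares of 50 mm and turns go in shares of 180 degrees. I convert before sending: -6.73 degrees / 180 = -0.0374.

```bash
echo '[{"turn": -0.0374, "finger_gap": 0.085}, {"turn": -0.0374, "finger_gap": 0.085}, {"finger_gap": 0.085}]' | python3 nudge.py 20
echo '[{"d": [-0.56, -0.82, 0], "finger_gap": 0.085}, {"d": [-0.56, -0.82, 0], "finger_gap": 0.085}, {"d": [-0.56, -0.82, 0], "finger_gap": 0.085}, {"d": [-0.56, -0.82, 0], "finger_gap": 0.085}, {"d": [-0.56, -0.82, 0], "finger_gap": 0.085}, {"d": [-0.56, -0.82, 0], "finger_gap": 0.085}, {"d": [-0.56, -0.82, 0], "finger_gap": 0.085}]' | python3 nudge.py
echo '[{"d": [-0.56, -0.82, 0], "finger_gap": 0.085}, {"d": [-0.56, -0.82, 0], "finger_gap": 0.085}, {"d": [-0.56, -0.82, 0], "finger_gap": 0.085}, {"d": [-0.56, -0.82, 0], "finger_gap": 0.085}, {"d": [-0.56, -0.82, 0], "finger_gap": 0.085}, {"d": [-0.56, -0.82, 0], "finger_gap": 0.085}, {"d": [-0.56, -0.82, 0], "finger_gap": 0.06}, {"finger_gap": 0.06}, {"finger_gap": 0.06}]' | python3 nudge.py
```

```text
time_s: 0.4
position: [0.1279, 0.5348, 0.242]
tool_rot: [[-1.0, -0.001, -0.0], [-0.001, 1.0, -0.001], [0.0, -0.001, -1.0]]
ft_force: [0.2, 0.1, 0.6]
grip_width: 0.085
gripper_force: 0.0
time_s: 1.1
position: [0.3246, 0.2461, 0.2424]
tool_rot: [[-1.0, 0.003, 0.0], [0.003, 1.0, 0.0], [-0.0, 0.0, -1.0]]
ft_force: [1.0, 0.3, 0.5]
grip_width: 0.0851
gripper_force: 0.0
time_s: 2.0
position: [0.5201, -0.0397, 0.2416]
tool_rot: [[-1.0, 0.004, -0.001], [0.004, 1.0, 0.001], [0.001, 0.001, -1.0]]
ft_force: [-0.9, -0.0, -1.2]
grip_width: 0.0602
gripper_force: 0.0
```

```bash
echo '[{"d": [-0.08, -0.07, 0.6], "finger_gap": 0.06}, {"d": [0, 0, 0.6], "finger_gap": 0.06}, {"d": [0, 0, 0.6], "finger_gap": 0.06}, {"d": [0, 0, 0.3], "finger_gap": 0.06}, {"finger_gap": 0.06}]' | python3 nudge.py
echo '[{"finger_gap": 0.01}, {"finger_gap": 0.01}, {"finger_gap": 0.01}, {"finger_gap": 0.01}, {"finger_gap": 0.01}]' | python3 nudge.py 20
python3 - <<'E'
from rig import env, cams, workorder
import cv2
im=cams.get_image("wrist"); cv2.imwrite("pics/w1.png",im["pixels"][:,:,::-1])
E
```

```text
time_s: 2.5
position: [0.5225, -0.0411, 0.1358]
tool_rot: [[-1.0, 0.0, -0.004], [0.0, 1.0, 0.001], [0.004, 0.001, -1.0]]
ft_force: [0.4, 0.3, 0.9]
grip_width: 0.0599
gripper_force: 0.0
time_s: 3.0
position: [0.5244, -0.0433, 0.1386]
tool_rot: [[-1.0, 0.0, 0.002], [0.0, 1.0, -0.002], [-0.002, -0.002, -1.0]]
ft_force: [-2.1, -4.9, 6.4]
grip_width: 0.0182
gripper_force: 19.6
```

View pics/w1.png

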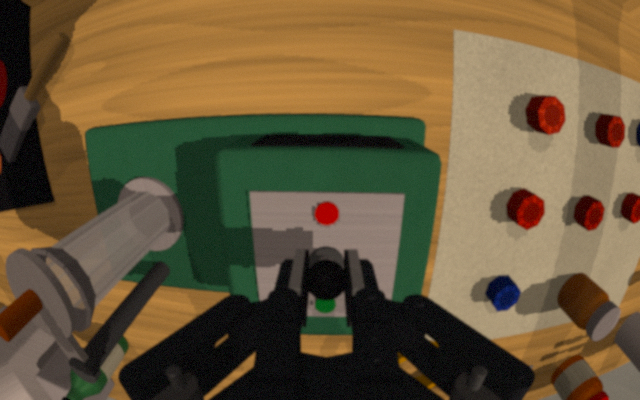

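The wrist view shows the fingers on the black ball at (326,272), between the red and green dots. I'll move it 14.5 mm to centre.

Scaled: -0.005 m is -0.1, -0.0045 m is -0.09.

```bash
echo '[{"d": [-0.1, 0, -0.02], "finger_gap": 0.01}, {"d": [-0.1, 0, -0.02], "finger_gap": 0.01}, {"d": [-0.09, 0, -0.008], "finger_gap": 0.01}, {"finger_gap": 0.01}, {"finger_gap": 0.01}]' | python3 nudge.py
python3 - <<'E'
from rig import env, cams, workorder
import cv2
im=cams.get_image("scene"); cv2.imwrite("pics/s2.png",cv2.resize(im["pixels"][85:215,210:350,::-1],None,fx=4.5,fy=4.5,interpolation=2))
E
```

```text
time_s: 3.55
position: [0.5391, -0.0435, 0.1405]
tool_rot: [[-1.0, 0.0, 0.002], [0.0, 1.0, -0.002], [-0.002, -0.002, -1.0]]
ft_force: [-0.5, -4.7, 1.7]
grip_width: 0.0184
gripper_force: 19.7
```

View pics/s2.png

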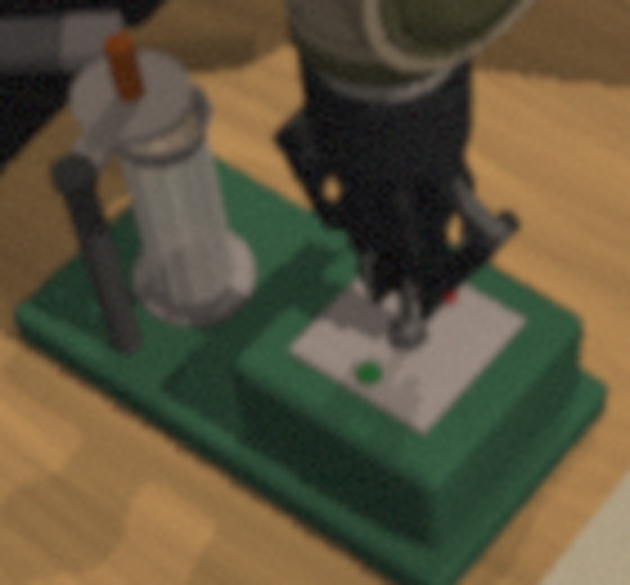

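Scaled: -0.035 m is -0.7, -0.03 m is -0.6.

```bash
echo '[{"finger_gap": 0.05}, {"finger_gap": 0.05}, {"finger_gap": 0.05}, {"d": [0, 0, -0.6], "finger_gap": 0.05}, {"d": [0, 0, -0.7], "finger_gap": 0.05}, {"d": [0, 0, -0.7], "finger_gap": 0.05}, {"d": [0, -0.6, 0], "finger_gap": 0.05}, {"d": [0, -0.6, 0], "finger_gap": 0.05}, {"d": [0, -0.6, 0], "finger_gap": 0.05}, {"d": [0, -0.6, 0], "finger_gap": 0.05}]' | python3 nudge.py
echo '[{"d": [0.02, -0.6, 0], "finger_gap": 0.05}, {"d": [0.02, -0.56, 0], "finger_gap": 0.05}, {"finger_gap": 0.05}, {"finger_gap": 0.05}]' | python3 nudge.py
python3 - <<'E'
from rig import env, cams, workorder
import cv2
im=cams.get_image("wrist"); cv2.imwrite("pics/w3.png",im["pixels"][:,:,::-1])
im=cams.get_image("scene"); cv2.imwrite("pics/s3.png",cv2.resize(im["pixels"][85:215,210:350,::-1],None,fx=4.5,fy=4.5,interpolation=2))
E
```

```text
time_s: 4.6
position: [0.5384, -0.1634, 0.2398]
tool_rot: [[-1.0, -0.0, 0.0], [-0.0, 1.0, 0.0], [-0.0, 0.0, -1.0]]
ft_force: [1.5, -0.5, -1.4]
grip_width: 0.0496
gripper_force: 0.0
time_s: 5.0
position: [0.5364, -0.2205, 0.2395]
tool_rot: [[-1.0, 0.001, -0.0], [0.001, 1.0, 0.001], [0.0, 0.001, -1.0]]
ft_force: [0.4, 0.6, -0.3]
grip_width: 0.05
gripper_force: 0.0
```

View pics/s3.png

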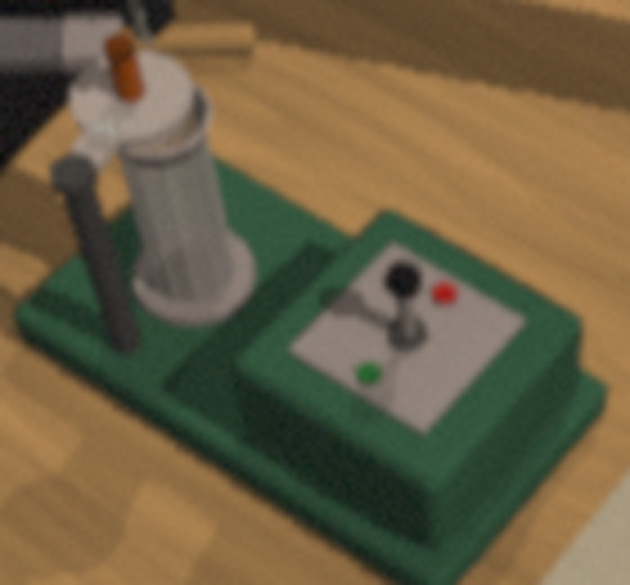

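The toggle is upright, with the ball at (402,280) directly above the pivot. Next I grip the knob and swing the cover along its arc.

```bash
echo '[{"d": [0, -0.02, 0.5], "finger_gap": 0.05}, {"d": [0, 0, 0.5], "finger_gap": 0.05}, {"finger_gap": 0.01}, {"finger_gap": 0.01}, {"finger_gap": 0.01}, {"finger_gap": 0.01}, {"finger_gap": 0.01}]' | python3 nudge.py 25
echo '[{"d": [-0.05, -0.182, 0], "finger_gap": 0.01}, {"d": [-0.088, -0.19, 0], "finger_gap": 0.01}, {"d": [-0.12, -0.172, 0], "finger_gap": 0.01}, {"d": [-0.148, -0.148, 0], "finger_gap": 0.01}, {"d": [-0.172, -0.12, 0], "finger_gap": 0.01}, {"d": [-0.19, -0.088, 0], "finger_gap": 0.01}, {"d": [-0.202, -0.054, 0], "finger_gap": 0.01}, {"d": [-0.208, -0.018, 0], "finger_gap": 0.01}, {"d": [-0.208, 0.018, 0], "finger_gap": 0.01}, {"d": [-0.162, 0.04, 0], "finger_gap": 0.01}]' | python3 nudge.py
echo '[{"finger_gap": 0.01}, {"finger_gap": 0.01}]' | python3 nudge.py
python3 - <<'E'
from rig import env, cams, workorder
import cv2
im=cams.get_image("scene"); cv2.imwrite("pics/s4.png",cv2.resize(im["pixels"][55:215,170:350,::-1],None,fx=3.5,fy=3.5,interpolation=2))
E
```

```text
time_s: 5.8
position: [0.5371, -0.2215, 0.191]
tool_rot: [[-1.0, -0.0, 0.002], [-0.0, 1.0, -0.001], [-0.002, -0.001, -1.0]]
ft_force: [0.4, 1.9, 5.3]
grip_width: 0.0151
gripper_force: 26.7
time_s: 6.8
position: [0.6141, -0.2677, 0.1903]
tool_rot: [[-1.0, -0.0, -0.001], [-0.0, 1.0, -0.001], [0.001, -0.001, -1.0]]
ft_force: [-2.7, 0.0, 4.6]
grip_width: 0.0152
gripper_force: 27.2
time_s: 7.0
position: [0.6145, -0.2676, 0.1903]
tool_rot: [[-1.0, 0.0, 0.002], [0.0, 1.0, -0.001], [-0.002, -0.001, -1.0]]
ft_force: [1.9, -0.4, 4.3]
grip_width: 0.0148
gripper_force: 27.2
```

View pics/s4.png

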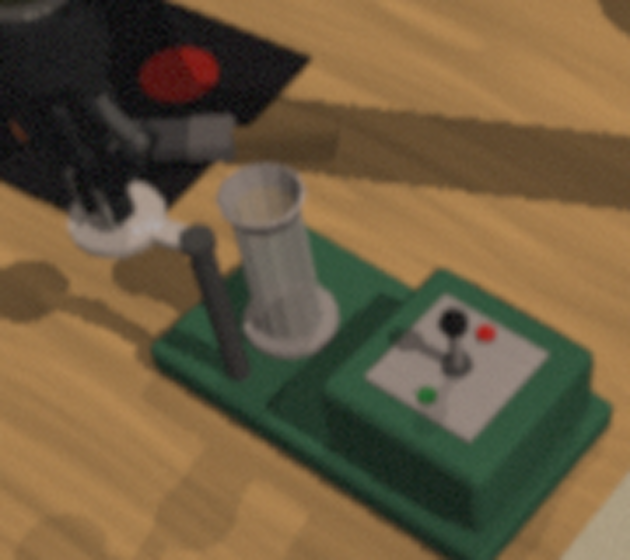

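The cover is open and clear of the mouth, and the toggle is upright. I release and rise, measure again, then head to cake A.

Scaled: 0.045 m is 0.9, -0.025 m is -0.5.

```bash
echo '[{"finger_gap": 0.05}, {"finger_gap": 0.05}, {"finger_gap": 0.05}, {"d": [0, 0, -0.5], "finger_gap": 0.05}, {"d": [0, 0, -0.5], "finger_gap": 0.05}, {"d": [0.4, 0.9, 0], "finger_gap": 0.07}, {"d": [0.4, 0.9, 0], "finger_gap": 0.07}, {"d": [0.4, 0.9, 0], "finger_gap": 0.07}, {"d": [0.34, 0.9, 0], "finger_gap": 0.07}, {"d": [0, 0.9, 0], "finger_gap": 0.07}]' | python3 nudge.py 20
echo '[{"d": [0, 0.9, 0], "finger_gap": 0.07}, {"d": [0, 0.9, 0], "finger_gap": 0.07}, {"d": [0, 0.9, 0], "finger_gap": 0.07}, {"d": [0, 0.9, 0], "finger_gap": 0.07}, {"d": [0, 0.48, 0], "finger_gap": 0.07}, {"finger_gap": 0.07}, {"finger_gap": 0.07}]' | python3 nudge.py
cat > look.py <<'E'
import sys,cv2
from h import *
from rig import env, cams, workorder
def run():
    o=env.observe(); print("tcp",o["position"].round(4),"w",round(o["grip_width"],4),"t",o["time_s"])
    for n,z in(("top",.018),("scene",.015)):
        im=cams.get_image(n)["pixels"]; cv2.imwrite(f"pics/{n}_l.png",im[:,:,::-1])
        for b in blobs(n,im,z):
            p=b[3]
            if .35<p[0]<.7 and -.3<p[1]<.5: print(n,b[0],b[2],p[:2])
run()
E
python3 look.py; python3 - <<'E'
from rig import env, cams, workorder
import cv2
from h import *
im=cv2.imread("pics/top_l.png")[200:270,400:480]; 
w=cv2.imread("pics/scene_l.png")[90:150,210:290]
print(proj("top",(.5354,-.2085,.165))-[400,200],proj("scene",(.5354,-.2085,.165))-[210,90])
p=cams.get_image("wrist")["pixels"][:,:,::-1]
cv2.imwrite("pics/c5.png",np.vstack([np.hstack([cv2.resize(im,(400,280),interpolation=2),cv2.resize(w,(400,280),interpolation=2)]),cv2.resize(p[100:,:],(800,300))[:,:]]))
E
```

```text
time_s: 8.05
position: [0.5349, -0.0406, 0.24]
tool_rot: [[-1.0, 0.001, -0.001], [0.001, 1.0, 0.0], [0.001, 0.0, -1.0]]
ft_force: [1.4, 0.5, 0.5]
grip_width: 0.0703
gripper_force: 0.0
time_s: 8.75
position: [0.5367, 0.1617, 0.2395]
tool_rot: [[-1.0, -0.001, -0.001], [-0.001, 1.0, -0.0], [0.001, -0.0, -1.0]]
ft_force: [1.0, -0.4, 0.4]
grip_width: 0.0701
gripper_force: 0.0
tcp [0.5367 0.1617 0.2395] w 0.0701 t 8.75
top red 146 [0.5378, 0.374]
top red 141 [0.4395, 0.1702]
top blue 107 [0.4366, 0.3773]
scene red 169 [0.4384, 0.1704]
scene red 184 [0.4418, 0.2822]
scene red 187 [0.5372, 0.1611]
scene red 205 [0.5428, 0.2692]
scene red 221 [0.5368, 0.3741]
scene blue 174 [0.4362, 0.3777]
scene blue 176 [0.6422, 0.1603]
[38.95896899 28.97898822] [34.23233218 20.4114805 ]
```

View pics/c5.png

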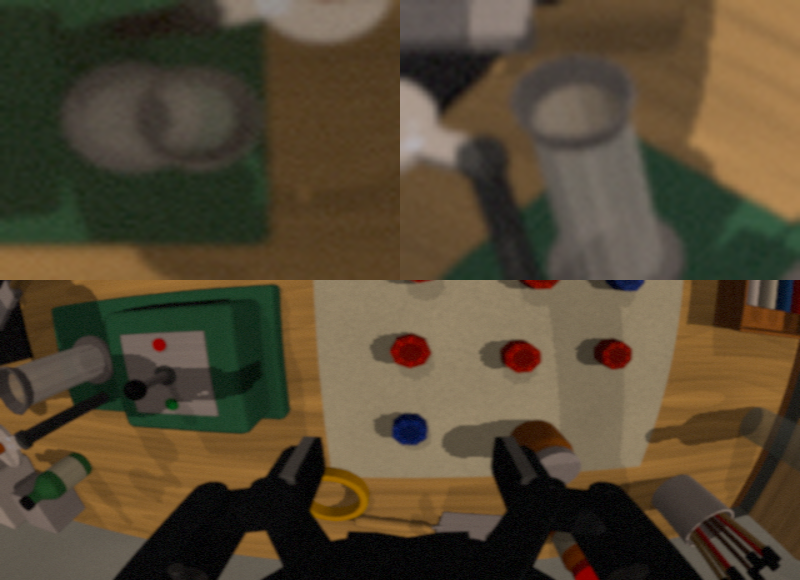

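The mouth centre measures within about 2 mm of the prediction, and all five reds are unmoved. I'm grasping A now.

Scaled: 0.04 m is 0.8, 0.0205 m is 0.41.

```bash
echo '[{"d": [0, 0, 0.8], "finger_gap": 0.065}, {"d": [0, 0, 0.8], "finger_gap": 0.065}, {"d": [0, 0, 0.8], "finger_gap": 0.065}, {"d": [0, 0, 0.8], "finger_gap": 0.065}, {"d": [0, 0, 0.8], "finger_gap": 0.065}, {"d": [0, 0, 0.41], "finger_gap": 0.065}, {"finger_gap": 0.065}, {"finger_gap": 0.065}]' | python3 nudge.py 25
echo '[{"finger_gap": 0.025}, {"finger_gap": 0.025}, {"finger_gap": 0.025}, {"finger_gap": 0.025}, {"finger_gap": 0.025}]' | python3 nudge.py 25
echo '[{"d": [0, 0, -0.4], "finger_gap": 0.025}, {"d": [0, 0, -0.8], "finger_gap": 0.025}, {"d": [0, 0, -0.8], "finger_gap": 0.025}, {"d": [0, 0, -0.8], "finger_gap": 0.025}, {"d": [0, 0, -0.8], "finger_gap": 0.025}, {"d": [0, 0, -0.8], "finger_gap": 0.025}, {"finger_gap": 0.025}]' | python3 nudge.py
```

```text
time_s: 9.7
position: [0.5375, 0.1611, 0.0199]
tool_rot: [[-1.0, 0.001, 0.001], [0.001, 1.0, 0.0], [-0.001, 0.0, -1.0]]
ft_force: [0.3, 1.0, 1.1]
grip_width: 0.0647
gripper_force: 0.0
time_s: 10.2
position: [0.5377, 0.1617, 0.0209]
tool_rot: [[-1.0, -0.0, 0.003], [-0.0, 1.0, -0.0], [-0.003, -0.0, -1.0]]
ft_force: [-0.3, -0.2, 5.8]
grip_width: 0.0374
gripper_force: 24.4
time_s: 10.9
position: [0.5384, 0.162, 0.2457]
tool_rot: [[-1.0, -0.0, 0.012], [-0.0, 1.0, 0.001], [-0.012, 0.001, -1.0]]
ft_force: [-0.6, -0.4, -1.2]
grip_width: 0.037
gripper_force: 25.3
```

Scaled: -0.041 m is -0.82, 0.001 m is 0.02.

```bash
echo '[{"d": [0, -0.82, 0], "finger_gap": 0.025}, {"d": [0, -0.82, 0], "finger_gap": 0.025}, {"d": [0, -0.82, 0], "finger_gap": 0.025}, {"d": [0, -0.82, 0], "finger_gap": 0.025}, {"d": [0, -0.82, 0], "finger_gap": 0.025}, {"d": [0, -0.82, 0], "finger_gap": 0.025}, {"d": [0, -0.82, 0], "finger_gap": 0.025}, {"d": [0, -0.82, 0], "finger_gap": 0.025}, {"d": [0.02, -0.82, 0], "finger_gap": 0.025}, {"finger_gap": 0.025}]' | python3 nudge.py 
echo '[{"d": [0, -0.02, 0.6], "finger_gap": 0.025}, {"d": [0, 0, 0.4], "finger_gap": 0.025}, {"finger_gap": 0.025}, {"finger_gap": 0.025}]' | python3 nudge.py
python3 - <<'E'
from rig import env, cams, workorder
import cv2
w=cams.get_image("wrist")["pixels"][150:,150:500,::-1]; s=cams.get_image("scene")["pixels"][60:190,200:300,::-1]
import numpy as np
cv2.imwrite("pics/c6.png",np.hstack([cv2.resize(w,(490,350)),cv2.resize(s,(270,350),interpolation=2)]))
E
```

```text
time_s: 11.9
position: [0.5353, -0.2115, 0.2385]
tool_rot: [[-1.0, 0.005, -0.0], [0.005, 1.0, -0.001], [0.0, -0.001, -1.0]]
ft_force: [-0.1, 1.4, -1.7]
grip_width: 0.0373
gripper_force: 25.3
time_s: 12.3
position: [0.5361, -0.2079, 0.1898]
tool_rot: [[-1.0, -0.001, 0.0], [-0.001, 1.0, -0.0], [-0.0, -0.0, -1.0]]
ft_force: [0.2, -0.7, -0.0]
grip_width: 0.0371
gripper_force: 25.4
```

View pics/c6.png

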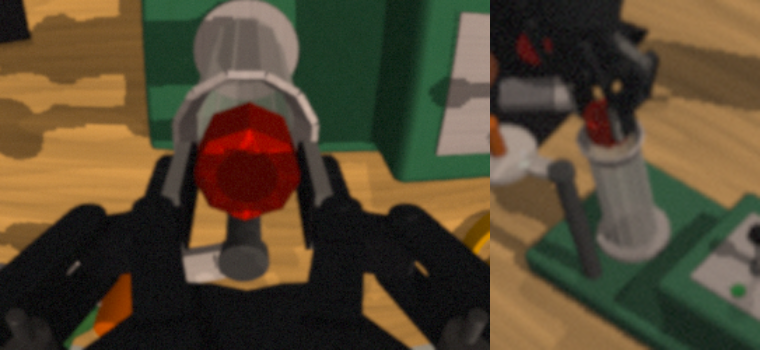

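The wrist view shows the cake, centred at column 247, directly over the mouth, also centred near 247. I lower it and release.

Scaled: -0.035 m is -0.7, 0.012 m is 0.24.

```bash
echo '[{"d": [0, -0.01, 0.24], "finger_gap": 0.025}, {"finger_gap": 0.025}, {"finger_gap": 0.025}, {"finger_gap": 0.06}, {"finger_gap": 0.06}, {"finger_gap": 0.06}, {"finger_gap": 0.06}, {"d": [0, 0, -0.6], "finger_gap": 0.065}, {"d": [0, 0, -0.7], "finger_gap": 0.065}, {"finger_gap": 0.065}]' | python3 nudge.py
python3 look.py; python3 - <<'E'
from rig import env, cams, workorder
import cv2
import numpy as np
w=cams.get_image("wrist")["pixels"][150:,150:500,::-1]; s=cams.get_image("scene")["pixels"][60:190,200:300,::-1]
cv2.imwrite("pics/c7.png",np.hstack([cv2.resize(w,(490,350)),cv2.resize(s,(270,350),interpolation=2)]))
E
```

```text
time_s: 13.4
position: [0.5372, -0.2095, 0.2469]
tool_rot: [[-1.0, -0.0, 0.007], [-0.0, 1.0, -0.005], [-0.007, -0.005, -1.0]]
ft_force: [-0.2, -0.3, -0.2]
grip_width: 0.065
gripper_force: 0.0
tcp [ 0.5372 -0.2095  0.2469] w 0.065 t 13.4
top red 138 [0.5438, 0.2697]
top red 144 [0.5383, 0.3739]
top red 144 [0.4427, 0.2822]
top red 142 [0.439, 0.1705]
top blue 106 [0.437, 0.3773]
scene red 167 [0.4384, 0.1704]
scene red 184 [0.4414, 0.282]
scene red 202 [0.5426, 0.2693]
scene red 225 [0.537, 0.3744]
scene blue 166 [0.4354, 0.378]
scene blue 174 [0.6422, 0.1604]
```

View pics/c7.png

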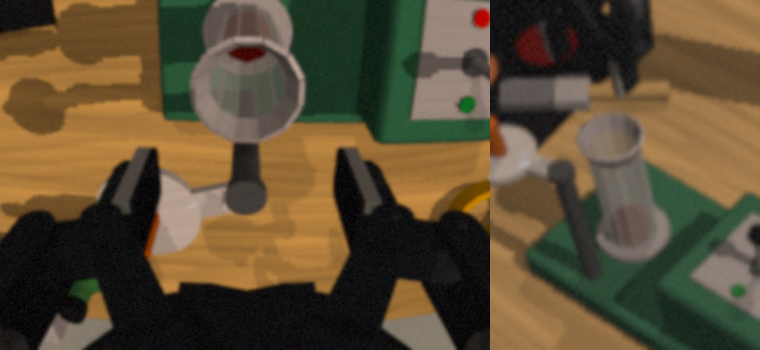

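A is at the tube floor. Next is B at (0.4388, 0.1705).

Scaled: 0.043 m is 0.86, 0.0108 m is 0.216.

```bash
echo '[{"d": [0.216, 0.84, 0], "finger_gap": 0.065}, {"d": [0.216, 0.84, 0], "finger_gap": 0.065}, {"d": [0.216, 0.84, 0], "finger_gap": 0.065}, {"d": [0.216, 0.84, 0], "finger_gap": 0.065}, {"d": [0.216, 0.84, 0], "finger_gap": 0.065}, {"d": [0.216, 0.84, 0], "finger_gap": 0.065}, {"d": [0.216, 0.84, 0], "finger_gap": 0.065}, {"d": [0.216, 0.84, 0], "finger_gap": 0.065}, {"d": [0.216, 0.86, 0], "finger_gap": 0.065}, {"finger_gap": 0.065}]' | python3 nudge.py
echo '[{"d": [0, 0, 0.8], "finger_gap": 0.065}, {"d": [0, 0, 0.8], "finger_gap": 0.065}, {"d": [0, 0, 0.8], "finger_gap": 0.065}, {"d": [0, 0, 0.8], "finger_gap": 0.065}, {"d": [0, 0, 0.2], "finger_gap": 0.065}, {"finger_gap": 0.065}, {"finger_gap": 0.065}]' | python3 nudge.py; python3 look.py
```

```text
time_s: 14.6
position: [0.4366, 0.174, 0.2413]
tool_rot: [[-1.0, -0.006, -0.002], [-0.006, 1.0, 0.001], [0.002, 0.001, -1.0]]
ft_force: [-0.5, -0.9, -0.5]
grip_width: 0.0647
gripper_force: 0.0
time_s: 15.3
position: [0.4395, 0.1701, 0.0734]
tool_rot: [[-1.0, 0.0, 0.002], [0.0, 1.0, 0.0], [-0.002, 0.0, -1.0]]
ft_force: [0.4, -0.3, 0.1]
grip_width: 0.0651
gripper_force: 0.0
tcp [0.4395 0.1701 0.0734] w 0.0651 t 15.3
top red 139 [0.5436, 0.2694]
top red 144 [0.5381, 0.3742]
top blue 106 [0.4366, 0.3773]
scene red 165 [0.4385, 0.1708]
scene red 180 [0.4414, 0.2822]
scene red 202 [0.5427, 0.2694]
scene red 225 [0.5367, 0.3744]
scene blue 169 [0.4356, 0.378]
scene blue 180 [0.6419, 0.1604]
```

Scaled: 0.03 m is 0.6, 0.0235 m is 0.47.

```bash
echo '[{"d": [0.01, 0.01, 0.6], "finger_gap": 0.065}, {"d": [0, 0, 0.47], "finger_gap": 0.065}, {"finger_gap": 0.065}, {"finger_gap": 0.065}, {"finger_gap": 0.025}, {"finger_gap": 0.025}, {"finger_gap": 0.025}, {"finger_gap": 0.025}, {"finger_gap": 0.025}, {"finger_gap": 0.025}]' | python3 nudge.py 25
echo '[{"d": [0, 0, -0.4], "finger_gap": 0.025}, {"d": [0, 0, -0.8], "finger_gap": 0.025}, {"d": [0, 0, -0.8], "finger_gap": 0.025}, {"d": [0, 0, -0.8], "finger_gap": 0.025}, {"d": [0, 0, -0.8], "finger_gap": 0.025}, {"d": [0, 0, -0.8], "finger_gap": 0.025}, {"finger_gap": 0.025}]' | python3 nudge.py
echo '[{"d": [-0.216, -0.84, 0], "finger_gap": 0.025}, {"d": [-0.216, -0.84, 0], "finger_gap": 0.025}, {"d": [-0.216, -0.84, 0], "finger_gap": 0.025}, {"d": [-0.216, -0.84, 0], "finger_gap": 0.025}, {"d": [-0.216, -0.84, 0], "finger_gap": 0.025}, {"d": [-0.216, -0.84, 0], "finger_gap": 0.025}, {"d": [-0.216, -0.84, 0], "finger_gap": 0.025}, {"d": [-0.216, -0.84, 0], "finger_gap": 0.025}, {"d": [-0.22, -0.87, 0], "finger_gap": 0.025}, {"finger_gap": 0.025}]' | python3 nudge.py
echo '[{"d": [0, 0, 0.6], "finger_gap": 0.025}, {"d": [0, 0, 0.4], "finger_gap": 0.025}, {"finger_gap": 0.025}, {"finger_gap": 0.025}]' | python3 nudge.py
```

```text
time_s: 16.4
position: [0.4389, 0.1708, 0.0202]
tool_rot: [[-1.0, -0.0, 0.003], [-0.0, 1.0, 0.0], [-0.003, 0.0, -1.0]]
ft_force: [-0.5, -1.2, 9.0]
grip_width: 0.0368
gripper_force: 24.0
time_s: 17.1
position: [0.4397, 0.171, 0.2442]
tool_rot: [[-1.0, -0.0, 0.011], [-0.0, 1.0, 0.001], [-0.011, 0.001, -1.0]]
ft_force: [0.3, 0.4, -0.4]
grip_width: 0.037
gripper_force: 25.4
time_s: 18.1
position: [0.5358, -0.2133, 0.2375]
tool_rot: [[-1.0, 0.004, -0.001], [0.004, 1.0, -0.001], [0.001, -0.001, -1.0]]
ft_force: [-1.0, 0.8, -0.7]
grip_width: 0.0369
gripper_force: 25.4
time_s: 18.5
position: [0.5357, -0.2084, 0.1893]
tool_rot: [[-1.0, -0.0, 0.0], [-0.0, 1.0, -0.0], [-0.0, -0.0, -1.0]]
ft_force: [-0.7, -0.0, 0.1]
grip_width: 0.0368
gripper_force: 25.4
```

Scaled: -0.035 m is -0.7, 0.0115 m is 0.23.

```bash
echo '[{"d": [0, 0, 0.23], "finger_gap": 0.025}, {"finger_gap": 0.025}, {"finger_gap": 0.025}, {"finger_gap": 0.06}, {"finger_gap": 0.06}, {"finger_gap": 0.06}, {"finger_gap": 0.06}, {"d": [0, 0, -0.6], "finger_gap": 0.065}, {"d": [0, 0, -0.7], "finger_gap": 0.065}, {"finger_gap": 0.065}]' | python3 nudge.py
cat >> look.py <<'E'
# heights of reddish tint along the tube axis, scene camera
im=cv2.imread("pics/scene_l.png").astype(int); r=[]
for z in range(36,166,8):
    u,v=proj("scene",(.5354,-.2085,z/1000)).round().astype(int); p=im[v-1:v+2,u-4:u+5].reshape(-1,3).mean(0); r.append(f"{z}:{p[2]-p[1]:.0f}")
print("tint",*r)
E
python3 look.py
```

```text
time_s: 19.5
position: [0.5369, -0.2095, 0.2469]
tool_rot: [[-1.0, -0.0, 0.007], [-0.0, 1.0, -0.005], [-0.007, -0.005, -1.0]]
ft_force: [0.2, -0.0, -0.3]
grip_width: 0.065
gripper_force: 0.0
tcp [ 0.5369 -0.2095  0.2469] w 0.065 t 19.5
top red 138 [0.5435, 0.2694]
top red 147 [0.5381, 0.3738]
top red 148 [0.4425, 0.2821]
top blue 109 [0.4368, 0.3773]
scene red 181 [0.4415, 0.2823]
scene red 200 [0.5426, 0.2694]
scene red 224 [0.5368, 0.3744]
scene blue 169 [0.4357, 0.3781]
scene blue 177 [0.642, 0.1603]
tint 36:17 44:17 52:17 60:17 68:16 76:16 84:17 92:14 100:8 108:6 116:6 124:6 132:9 140:14 148:17 156:17 164:17
```

Scaled: 0.0478 m is 0.956, -0.0007 m is -0.014.

```bash
echo '[{"d": [-0.014, 0.956, 0], "finger_gap": 0.065}, {"d": [-0.014, 0.956, 0], "finger_gap": 0.065}, {"d": [-0.014, 0.956, 0], "finger_gap": 0.065}, {"d": [-0.014, 0.956, 0], "finger_gap": 0.065}, {"d": [-0.014, 0.956, 0], "finger_gap": 0.065}, {"d": [-0.014, 0.956, 0], "finger_gap": 0.065}, {"d": [-0.014, 0.956, 0], "finger_gap": 0.065}, {"d": [-0.014, 0.956, 0], "finger_gap": 0.065}, {"d": [-0.014, 0.956, 0], "finger_gap": 0.065}, {"d": [-0.014, 0.956, 0], "finger_gap": 0.065}]' | python3 nudge.py
echo '[{"d": [0, 0, 0.8], "finger_gap": 0.065}, {"d": [0, 0, 0.8], "finger_gap": 0.065}, {"d": [0, 0, 0.8], "finger_gap": 0.065}, {"d": [0, 0, 0.8], "finger_gap": 0.065}, {"d": [0, 0, 0.2], "finger_gap": 0.065}, {"finger_gap": 0.065}, {"finger_gap": 0.065}]' | python3 nudge.py; python3 look.py
```

```text
time_s: 20.6
position: [0.5419, 0.2711, 0.2407]
tool_rot: [[-1.0, -0.0, -0.002], [-0.0, 1.0, -0.001], [0.002, -0.001, -1.0]]
ft_force: [0.5, 0.1, 0.6]
grip_width: 0.0651
gripper_force: 0.0
time_s: 21.3
position: [0.5434, 0.2694, 0.0737]
tool_rot: [[-1.0, -0.0, 0.002], [-0.0, 1.0, 0.001], [-0.002, 0.001, -1.0]]
ft_force: [-0.8, 0.3, -0.4]
grip_width: 0.0652
gripper_force: 0.0
tcp [0.5434 0.2694 0.0737] w 0.0652 t 21.3
scene red 200 [0.5426, 0.2696]
scene red 225 [0.5368, 0.3743]
scene blue 169 [0.4357, 0.3776]
scene blue 173 [0.6421, 0.1605]
tint 36:17 44:18 52:18 60:18 68:17 76:16 84:17 92:14 100:8 108:6 116:6 124:7 132:9 140:15 148:18 156:18 164:18
```

Scaled: 0.03 m is 0.6, 0.024 m is 0.48.

```bash
echo '[{"d": [0.01, 0, 0.6], "finger_gap": 0.065}, {"d": [0, 0, 0.48], "finger_gap": 0.065}, {"finger_gap": 0.065}, {"finger_gap": 0.065}, {"finger_gap": 0.025}, {"finger_gap": 0.025}, {"finger_gap": 0.025}, {"finger_gap": 0.025}, {"finger_gap": 0.025}, {"finger_gap": 0.025}]' | python3 nudge.py 25
echo '[{"d": [0, 0, -0.4], "finger_gap": 0.025}, {"d": [0, 0, -0.8], "finger_gap": 0.025}, {"d": [0, 0, -0.8], "finger_gap": 0.025}, {"d": [0, 0, -0.8], "finger_gap": 0.025}, {"d": [0, 0, -0.8], "finger_gap": 0.025}, {"d": [0, 0, -0.8], "finger_gap": 0.025}, {"finger_gap": 0.025}]' | python3 nudge.py
echo '[{"d": [0.014, -0.956, 0], "finger_gap": 0.025}, {"d": [0.014, -0.956, 0], "finger_gap": 0.025}, {"d": [0.014, -0.956, 0], "finger_gap": 0.025}, {"d": [0.014, -0.956, 0], "finger_gap": 0.025}, {"d": [0.014, -0.956, 0], "finger_gap": 0.025}, {"d": [0.014, -0.956, 0], "finger_gap": 0.025}, {"d": [0.014, -0.956, 0], "finger_gap": 0.025}, {"d": [0.014, -0.956, 0], "finger_gap": 0.025}, {"d": [0.014, -0.956, 0], "finger_gap": 0.025}, {"d": [0.014, -0.956, 0], "finger_gap": 0.025}]' | python3 nudge.py
echo '[{"d": [0, 0, 0.4], "finger_gap": 0.025}, {"d": [0, 0, 0.5], "finger_gap": 0.025}, {"finger_gap": 0.025}, {"finger_gap": 0.025}]' | python3 nudge.py
```

```text
time_s: 22.4
position: [0.5428, 0.2695, 0.02]
tool_rot: [[-1.0, -0.0, 0.003], [-0.0, 1.0, 0.001], [-0.003, 0.001, -1.0]]
ft_force: [-1.1, 0.0, 6.7]
grip_width: 0.0361
gripper_force: 24.6
time_s: 23.1
position: [0.5435, 0.2698, 0.245]
tool_rot: [[-1.0, -0.0, 0.012], [-0.0, 1.0, 0.003], [-0.012, 0.003, -1.0]]
ft_force: [0.2, -0.7, -0.5]
grip_width: 0.0359
gripper_force: 25.4
time_s: 24.1
position: [0.5346, -0.2106, 0.2384]
tool_rot: [[-1.0, -0.0, 0.0], [-0.0, 1.0, -0.0], [-0.0, -0.0, -1.0]]
ft_force: [1.5, 0.1, -0.2]
grip_width: 0.0358
gripper_force: 25.4
time_s: 24.5
position: [0.5352, -0.2086, 0.1938]
tool_rot: [[-1.0, -0.0, -0.0], [-0.0, 1.0, 0.0], [0.0, 0.0, -1.0]]
ft_force: [-0.2, -0.3, -0.2]
grip_width: 0.0359
gripper_force: 25.4
```

Scaled: -0.035 m is -0.7, 0.0155 m is 0.31.

```bash
echo '[{"d": [0, 0, 0.31], "finger_gap": 0.025}, {"finger_gap": 0.025}, {"finger_gap": 0.025}, {"finger_gap": 0.06}, {"finger_gap": 0.06}, {"finger_gap": 0.06}, {"finger_gap": 0.06}, {"d": [0, 0, -0.6], "finger_gap": 0.065}, {"d": [0, 0, -0.7], "finger_gap": 0.065}, {"finger_gap": 0.065}]' | python3 nudge.py
python3 look.py
```

```text
time_s: 25.5
position: [0.5364, -0.2095, 0.2474]
tool_rot: [[-1.0, -0.0, 0.007], [-0.0, 1.0, -0.005], [-0.007, -0.005, -1.0]]
ft_force: [0.1, 0.9, -0.1]
grip_width: 0.0654
gripper_force: 0.0
tcp [ 0.5364 -0.2095  0.2474] w 0.0654 t 25.5
top red 148 [0.5379, 0.3736]
top red 144 [0.4427, 0.2821]
top blue 44 [0.6423, 0.1607]
top blue 113 [0.4366, 0.3769]
scene red 180 [0.4412, 0.2822]
scene red 221 [0.5367, 0.3743]
scene blue 169 [0.4357, 0.3781]
scene blue 175 [0.6421, 0.1603]
tint 36:17 44:17 52:17 60:17 68:17 76:17 84:18 92:17 100:16 108:16 116:15 124:7 132:9 140:14 148:17 156:17 164:17
```

The rows are not in the units I measure in: shifts go in shares of 50 mm and turns go in shares of 180 degrees. I convert before sending: 0.048 m is 0.96, 0.0094 m is 0.188.

```bash
echo '[{"d": [0.188, 0.96, 0], "finger_gap": 0.065}, {"d": [0.188, 0.96, 0], "finger_gap": 0.065}, {"d": [0.188, 0.96, 0], "finger_gap": 0.065}, {"d": [0.188, 0.96, 0], "finger_gap": 0.065}, {"d": [0.188, 0.96, 0], "finger_gap": 0.065}, {"d": [0.188, 0.96, 0], "finger_gap": 0.065}, {"d": [0.188, 0.96, 0], "finger_gap": 0.065}, {"d": [0.188, 0.96, 0], "finger_gap": 0.065}, {"d": [0.188, 0.96, 0], "finger_gap": 0.065}, {"d": [0.188, 0.96, 0], "finger_gap": 0.065}]' | python3 nudge.py
echo '[{"d": [0, 0.22, 0.6], "finger_gap": 0.065}, {"d": [0, 0, 0.8], "finger_gap": 0.065}, {"d": [0, 0, 0.8], "finger_gap": 0.065}, {"d": [0, 0, 0.8], "finger_gap": 0.065}, {"d": [0, 0, 0.4], "finger_gap": 0.065}, {"finger_gap": 0.065}, {"finger_gap": 0.065}]' | python3 nudge.py; python3 look.py
```

```text
time_s: 26.6
position: [0.4399, 0.273, 0.2415]
tool_rot: [[-1.0, -0.0, -0.002], [-0.0, 1.0, -0.001], [0.002, -0.001, -1.0]]
ft_force: [0.8, 0.7, 0.3]
grip_width: 0.065
gripper_force: 0.0
time_s: 27.3
position: [0.441, 0.2822, 0.0727]
tool_rot: [[-1.0, -0.0, -0.001], [-0.0, 1.0, -0.0], [0.001, -0.0, -1.0]]
ft_force: [0.5, -0.0, 1.0]
grip_width: 0.065
gripper_force: 0.0
tcp [0.441  0.2822 0.0727] w 0.065 t 27.3
top red 144 [0.5383, 0.3745]
scene red 177 [0.4415, 0.2826]
scene red 223 [0.5368, 0.3743]
scene blue 175 [0.4359, 0.3777]
scene blue 176 [0.6422, 0.1604]
tint 36:17 44:17 52:17 60:17 68:17 76:17 84:18 92:17 100:16 108:17 116:15 124:7 132:9 140:15 148:17 156:18 164:18
```

Scaled: 0.03 m is 0.6, 0.023 m is 0.46.

```bash
echo '[{"d": [0, 0, 0.6], "finger_gap": 0.065}, {"d": [0, 0, 0.46], "finger_gap": 0.065}, {"finger_gap": 0.065}, {"finger_gap": 0.065}, {"finger_gap": 0.025}, {"finger_gap": 0.025}, {"finger_gap": 0.025}, {"finger_gap": 0.025}, {"finger_gap": 0.025}, {"finger_gap": 0.025}]' | python3 nudge.py 25
echo '[{"d": [0, 0, -0.4], "finger_gap": 0.025}, {"d": [0, 0, -0.8], "finger_gap": 0.025}, {"d": [0, 0, -0.8], "finger_gap": 0.025}, {"d": [0, 0, -0.8], "finger_gap": 0.025}, {"d": [0, 0, -0.8], "finger_gap": 0.025}, {"d": [0, 0, -0.8], "finger_gap": 0.025}, {"finger_gap": 0.025}]' | python3 nudge.py
echo '[{"d": [-0.188, -0.96, 0], "finger_gap": 0.025}, {"d": [-0.188, -0.96, 0], "finger_gap": 0.025}, {"d": [-0.188, -0.96, 0], "finger_gap": 0.025}, {"d": [-0.188, -0.96, 0], "finger_gap": 0.025}, {"d": [-0.188, -0.96, 0], "finger_gap": 0.025}, {"d": [-0.188, -0.96, 0], "finger_gap": 0.025}, {"d": [-0.188, -0.96, 0], "finger_gap": 0.025}, {"d": [-0.188, -0.96, 0], "finger_gap": 0.025}, {"d": [-0.188, -0.96, 0], "finger_gap": 0.025}, {"d": [-0.188, -0.96, 0], "finger_gap": 0.025}]' | python3 nudge.py
echo '[{"d": [-0.01, -0.22, 0.4], "finger_gap": 0.025}, {"d": [0, 0, 0.5], "finger_gap": 0.025}, {"finger_gap": 0.025}, {"finger_gap": 0.025}]' | python3 nudge.py
```

```text
time_s: 28.4
position: [0.4417, 0.2825, 0.0212]
tool_rot: [[-1.0, -0.0, 0.003], [-0.0, 1.0, 0.001], [-0.003, 0.001, -1.0]]
ft_force: [-0.9, 0.6, 7.5]
grip_width: 0.0359
gripper_force: 24.3
time_s: 29.1
position: [0.4425, 0.2829, 0.2456]
tool_rot: [[-1.0, -0.0, 0.011], [-0.0, 1.0, 0.004], [-0.011, 0.004, -1.0]]
ft_force: [-0.1, 0.0, -0.2]
grip_width: 0.0354
gripper_force: 25.5
time_s: 30.1
position: [0.5349, -0.1997, 0.2395]
tool_rot: [[-1.0, 0.0, -0.0], [0.0, 1.0, 0.0], [0.0, 0.0, -1.0]]
ft_force: [0.3, 0.6, -0.4]
grip_width: 0.0358
gripper_force: 25.5
time_s: 30.5
position: [0.5356, -0.2085, 0.1951]
tool_rot: [[-1.0, -0.0, -0.0], [-0.0, 1.0, 0.0], [0.0, 0.0, -1.0]]
ft_force: [0.7, -0.1, -0.3]
grip_width: 0.036
gripper_force: 25.5
```

Scaled: -0.035 m is -0.7, 0.0165 m is 0.33.

```bash
echo '[{"d": [0, 0, 0.33], "finger_gap": 0.025}, {"finger_gap": 0.025}, {"finger_gap": 0.025}, {"finger_gap": 0.06}, {"finger_gap": 0.06}, {"finger_gap": 0.06}, {"finger_gap": 0.06}, {"d": [0, 0, -0.6], "finger_gap": 0.065}, {"d": [0, 0, -0.7], "finger_gap": 0.065}, {"finger_gap": 0.065}]' | python3 nudge.py
python3 look.py
```

```text
time_s: 31.5
position: [0.5369, -0.2095, 0.2479]
tool_rot: [[-1.0, -0.0, 0.007], [-0.0, 1.0, -0.005], [-0.007, -0.005, -1.0]]
ft_force: [0.4, -0.2, 0.6]
grip_width: 0.065
gripper_force: 0.0
tcp [ 0.5369 -0.2095  0.2479] w 0.065 t 31.5
top red 144 [0.5382, 0.3741]
top blue 109 [0.437, 0.3771]
scene red 221 [0.5367, 0.3744]
scene blue 172 [0.4358, 0.378]
scene blue 176 [0.6421, 0.1602]
tint 36:17 44:17 52:17 60:17 68:17 76:17 84:16 92:16 100:17 108:17 116:17 124:13 132:11 140:17 148:18 156:17 164:17
```

Scaled: 0.0485 m is 0.97.

```bash
echo '[{"d": [0, 0.97, 0], "finger_gap": 0.065}, {"d": [0, 0.97, 0], "finger_gap": 0.065}, {"d": [0, 0.97, 0], "finger_gap": 0.065}, {"d": [0, 0.97, 0], "finger_gap": 0.065}, {"d": [0, 0.97, 0], "finger_gap": 0.065}, {"d": [0, 0.97, 0], "finger_gap": 0.065}, {"d": [0, 0.97, 0], "finger_gap": 0.065}, {"d": [0, 0.97, 0], "finger_gap": 0.065}, {"d": [0, 0.97, 0], "finger_gap": 0.065}, {"d": [0, 0.97, 0], "finger_gap": 0.065}]' | python3 nudge.py
echo '[{"d": [-0.02, 0.97, 0], "finger_gap": 0.065}, {"d": [0, 0.97, 0], "finger_gap": 0.065}, {"d": [0, 0, 0.8], "finger_gap": 0.065}, {"d": [0, 0, 0.8], "finger_gap": 0.065}, {"d": [0, 0, 0.8], "finger_gap": 0.065}, {"d": [0, 0, 0.8], "finger_gap": 0.065}, {"d": [0, 0, 0.2], "finger_gap": 0.065}, {"finger_gap": 0.065}, {"finger_gap": 0.065}]' | python3 nudge.py; python3 look.py
```

```text
time_s: 32.6
position: [0.5348, 0.2781, 0.2417]
tool_rot: [[-1.0, -0.0, -0.002], [-0.0, 1.0, -0.001], [0.002, -0.001, -1.0]]
ft_force: [0.1, -0.9, -0.2]
grip_width: 0.0649
gripper_force: 0.0
time_s: 33.5
position: [0.5373, 0.3736, 0.0748]
tool_rot: [[-1.0, -0.0, 0.002], [-0.0, 1.0, 0.001], [-0.002, 0.001, -1.0]]
ft_force: [0.0, 1.2, 0.1]
grip_width: 0.0651
gripper_force: 0.0
tcp [0.5373 0.3736 0.0748] w 0.0651 t 33.5
scene red 222 [0.537, 0.3748]
scene blue 177 [0.6423, 0.1603]
tint 36:17 44:17 52:18 60:18 68:17 76:17 84:17 92:17 100:18 108:18 116:17 124:14 132:12 140:18 148:19 156:18 164:18
```

Scaled: 0.03 m is 0.6, 0.025 m is 0.5.

```bash
echo '[{"d": [0, 0.02, 0.6], "finger_gap": 0.065}, {"d": [0, 0, 0.5], "finger_gap": 0.065}, {"finger_gap": 0.065}, {"finger_gap": 0.065}, {"finger_gap": 0.025}, {"finger_gap": 0.025}, {"finger_gap": 0.025}, {"finger_gap": 0.025}, {"finger_gap": 0.025}, {"finger_gap": 0.025}]' | python3 nudge.py 25
echo '[{"d": [0, 0, -0.4], "finger_gap": 0.025}, {"d": [0, 0, -0.8], "finger_gap": 0.025}, {"d": [0, 0, -0.8], "finger_gap": 0.025}, {"d": [0, 0, -0.8], "finger_gap": 0.025}, {"d": [0, 0, -0.8], "finger_gap": 0.025}, {"d": [0, 0, -0.8], "finger_gap": 0.025}, {"finger_gap": 0.025}]' | python3 nudge.py
echo '[{"d": [0, -0.97, 0], "finger_gap": 0.025}, {"d": [0, -0.97, 0], "finger_gap": 0.025}, {"d": [0, -0.97, 0], "finger_gap": 0.025}, {"d": [0, -0.97, 0], "finger_gap": 0.025}, {"d": [0, -0.97, 0], "finger_gap": 0.025}, {"d": [0, -0.97, 0], "finger_gap": 0.025}, {"d": [0, -0.97, 0], "finger_gap": 0.025}, {"d": [0, -0.97, 0], "finger_gap": 0.025}, {"d": [0, -0.97, 0], "finger_gap": 0.025}, {"d": [0, -0.97, 0], "finger_gap": 0.025}]' | python3 nudge.py
echo '[{"d": [0.02, -0.97, 0], "finger_gap": 0.025}, {"d": [0.02, -0.97, 0], "finger_gap": 0.025}, {"d": [0, 0, 0.4], "finger_gap": 0.025}, {"d": [0, 0, 0.5], "finger_gap": 0.025}, {"finger_gap": 0.025}, {"finger_gap": 0.025}]' | python3 nudge.py
python3 - <<'E'
from rig import env, cams, workorder
import cv2
import numpy as np
w=cams.get_image("wrist")["pixels"][150:,150:500,::-1]; s=cams.get_image("scene")["pixels"][60:190,200:300,::-1]
cv2.imwrite("pics/c8.png",np.hstack([cv2.resize(w,(490,350)),cv2.resize(s,(270,350),interpolation=2)]))
E
```

```text
time_s: 34.6
position: [0.5373, 0.3746, 0.0202]
tool_rot: [[-1.0, -0.0, 0.003], [-0.0, 1.0, 0.001], [-0.003, 0.001, -1.0]]
ft_force: [-0.8, 0.5, 5.2]
grip_width: 0.0363
gripper_force: 24.7
time_s: 35.3
position: [0.5379, 0.375, 0.2456]
tool_rot: [[-1.0, -0.0, 0.011], [-0.0, 1.0, 0.005], [-0.011, 0.005, -1.0]]
ft_force: [-0.5, 0.8, 0.0]
grip_width: 0.0366
gripper_force: 25.3
time_s: 36.3
position: [0.5361, -0.1126, 0.2385]
tool_rot: [[-1.0, -0.0, 0.001], [-0.0, 1.0, -0.0], [-0.001, -0.0, -1.0]]
ft_force: [0.5, 0.8, 0.1]
grip_width: 0.0366
gripper_force: 25.4
time_s: 36.9
position: [0.5347, -0.2076, 0.1939]
tool_rot: [[-1.0, -0.0, 0.0], [-0.0, 1.0, -0.0], [-0.0, -0.0, -1.0]]
ft_force: [0.5, 0.4, 0.5]
grip_width: 0.0364
gripper_force: 25.4
```

View pics/c8.png

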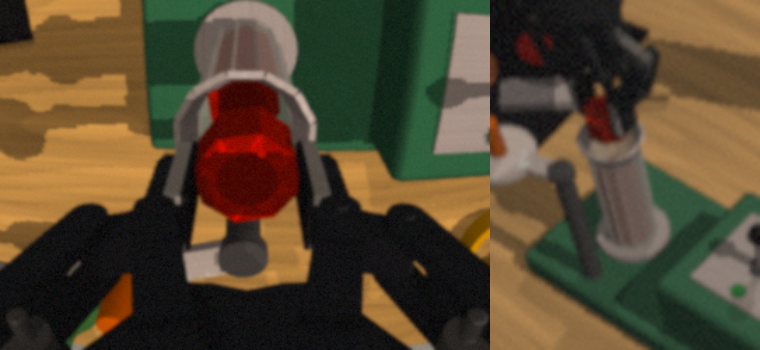

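The stack of four shows in the tube and the fifth cake sits over the mouth at column 247. I release it and check.

Scaled: -0.035 m is -0.7, -0.03 m is -0.6.

```bash
echo '[{"d": [-0.02, -0.02, 0.32], "finger_gap": 0.025}, {"finger_gap": 0.025}, {"finger_gap": 0.025}, {"finger_gap": 0.06}, {"finger_gap": 0.06}, {"finger_gap": 0.06}, {"finger_gap": 0.06}, {"d": [0, 0, -0.6], "finger_gap": 0.065}, {"d": [0, 0, -0.7], "finger_gap": 0.065}, {"finger_gap": 0.065}]' | python3 nudge.py
python3 look.py
python3 - <<'E'
from rig import env, cams, workorder
import cv2
import numpy as np
w=cams.get_image("wrist")["pixels"][120:,150:500,::-1]; s=cams.get_image("scene")["pixels"][60:190,200:300,::-1]
cv2.imwrite("pics/c9.png",np.hstack([cv2.resize(w,(490,390)),cv2.resize(s,(300,390),interpolation=2)]))
E
```

```text
time_s: 38.0
position: [0.5369, -0.2095, 0.2469]
tool_rot: [[-1.0, -0.0, 0.007], [-0.0, 1.0, -0.005], [-0.007, -0.005, -1.0]]
ft_force: [-0.1, -0.5, -0.1]
grip_width: 0.0652
gripper_force: 0.0
tcp [ 0.5369 -0.2095  0.2469] w 0.0652 t 38.0
top blue 108 [0.4367, 0.3768]
scene blue 174 [0.436, 0.3777]
scene blue 175 [0.6423, 0.1604]
tint 36:17 44:17 52:17 60:17 68:16 76:17 84:17 92:17 100:16 108:17 116:17 124:14 132:12 140:33 148:68 156:77 164:41
```

View pics/c9.png

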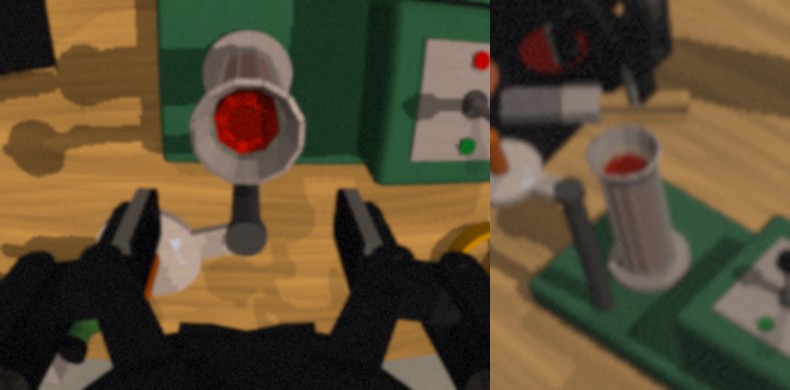

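The five cakes sit flat in the tube: the top one is visible below the flare, centred in the mouth. I return to the knob to close the cover.

Scaled: -0.026 m is -0.52, -0.0195 m is -0.39.

```bash
echo '[{"d": [-0.52, -0.39, 0], "finger_gap": 0.05}, {"d": [-0.52, -0.39, 0], "finger_gap": 0.05}, {"d": [-0.52, -0.39, 0], "finger_gap": 0.05}, {"finger_gap": 0.05}, {"finger_gap": 0.05}, {"finger_gap": 0.05}]' | python3 nudge.py 25
```

```text
time_s: 38.8
position: [0.6131, -0.2667, 0.2418]
tool_rot: [[-1.0, -0.0, -0.001], [-0.0, 1.0, 0.001], [0.001, 0.001, -1.0]]
ft_force: [-0.3, -0.0, 0.6]
grip_width: 0.0496
gripper_force: 0.0
```

Scaled: 0.0265 m is 0.53, -0.001 m is -0.02.

```bash
echo '[{"d": [-0.02, -0.02, 0.5], "finger_gap": 0.05}, {"d": [0, 0, 0.53], "finger_gap": 0.05}, {"finger_gap": 0.05}, {"finger_gap": 0.01}, {"finger_gap": 0.01}, {"finger_gap": 0.01}, {"finger_gap": 0.01}, {"finger_gap": 0.01}]' | python3 nudge.py 25
echo '[{"d": [0.162, -0.04, 0], "finger_gap": 0.01}, {"d": [0.208, -0.018, 0], "finger_gap": 0.01}, {"d": [0.208, 0.018, 0], "finger_gap": 0.01}, {"d": [0.202, 0.054, 0], "finger_gap": 0.01}, {"d": [0.19, 0.088, 0], "finger_gap": 0.01}, {"d": [0.172, 0.12, 0], "finger_gap": 0.01}, {"d": [0.148, 0.148, 0], "finger_gap": 0.01}, {"d": [0.12, 0.172, 0], "finger_gap": 0.01}, {"d": [0.088, 0.19, 0], "finger_gap": 0.01}, {"d": [0.05, 0.182, 0], "finger_gap": 0.01}]' | python3 nudge.py
echo '[{"d": [0.01, 0.08, 0], "finger_gap": 0.01}, {"d": [0.01, 0.08, 0], "finger_gap": 0.01}, {"d": [0, 0.07, 0], "finger_gap": 0.01}, {"finger_gap": 0.01}, {"finger_gap": 0.01}]' | python3 nudge.py
```

```text
time_s: 39.6
position: [0.6149, -0.2678, 0.1928]
tool_rot: [[-1.0, -0.001, 0.002], [-0.001, 1.0, -0.001], [-0.002, -0.001, -1.0]]
ft_force: [-1.6, 4.2, 6.3]
grip_width: 0.0154
gripper_force: 26.2
time_s: 40.6
position: [0.5356, -0.2243, 0.1923]
tool_rot: [[-1.0, 0.002, -0.002], [0.002, 1.0, -0.005], [0.002, -0.005, -1.0]]
ft_force: [-10.0, -7.0, 9.4]
grip_width: 0.015
gripper_force: 27.0
time_s: 41.1
position: [0.5352, -0.2118, 0.1922]
tool_rot: [[-1.0, 0.001, -0.001], [0.001, 1.0, -0.002], [0.001, -0.002, -1.0]]
ft_force: [-8.2, -2.7, 8.3]
grip_width: 0.0151
gripper_force: 26.9
```

Scaled: -0.025 m is -0.5, 0.0025 m is 0.05.

```bash
echo '[{"d": [0, 0.05, 0], "finger_gap": 0.01}, {"finger_gap": 0.01}, {"finger_gap": 0.05}, {"finger_gap": 0.05}, {"finger_gap": 0.05}, {"d": [0, 0, -0.5], "finger_gap": 0.05}, {"d": [0, 0, -0.5], "finger_gap": 0.05}, {"finger_gap": 0.05}]' | python3 nudge.py
echo '[{"d": [-0.02, 0.84, 0], "finger_gap": 0.05}, {"d": [-0.02, 0.84, 0], "finger_gap": 0.05}, {"d": [-0.02, 0.84, 0], "finger_gap": 0.05}, {"d": [-0.02, 0.84, 0], "finger_gap": 0.05}, {"finger_gap": 0.05}, {"finger_gap": 0.05}]' | python3 nudge.py 20
python3 - <<'E'
from rig import env, cams, workorder
import cv2
im=cams.get_image("scene"); cv2.imwrite("pics/s10.png",cv2.resize(im["pixels"][55:215,170:350,::-1],None,fx=3.5,fy=3.5,interpolation=2))
E
```

```text
time_s: 41.9
position: [0.5373, -0.209, 0.2439]
tool_rot: [[-1.0, -0.0, 0.005], [-0.0, 1.0, -0.003], [-0.005, -0.003, -1.0]]
ft_force: [-0.3, 0.2, 0.3]
grip_width: 0.0495
gripper_force: 0.0
time_s: 42.5
position: [0.5401, -0.0398, 0.2402]
tool_rot: [[-1.0, -0.002, -0.001], [-0.002, 1.0, 0.0], [0.001, 0.0, -1.0]]
ft_force: [0.7, -0.6, 0.2]
grip_width: 0.0499
gripper_force: 0.0
```

View pics/s10.png

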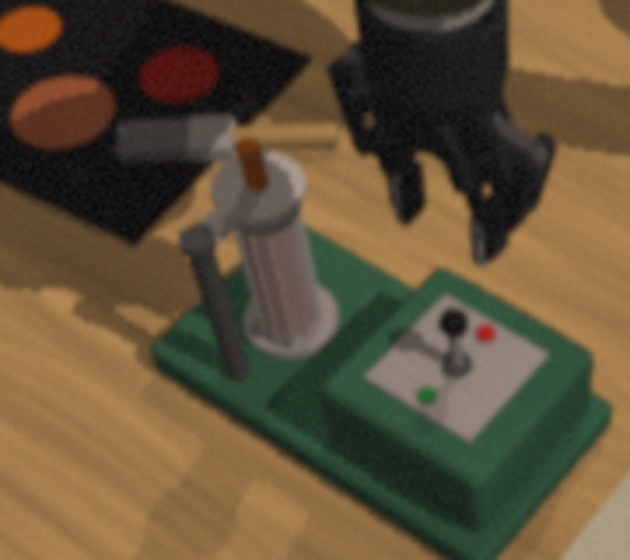

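The cover is fully over the tube, with its knob at (250,165), and the toggle is upright. Next I grip the toggle ball, run forward and hold.

Scaled: 0.035 m is 0.7, -0.004 m is -0.08.

```bash
echo '[{"d": [0.02, -0.08, 0.7], "finger_gap": 0.05}, {"d": [0, 0, 0.7], "finger_gap": 0.05}, {"d": [0, 0, 0.6], "finger_gap": 0.05}, {"finger_gap": 0.05}, {"finger_gap": 0.05}, {"finger_gap": 0.01}, {"finger_gap": 0.01}, {"finger_gap": 0.01}, {"finger_gap": 0.01}, {"finger_gap": 0.01}]' | python3 nudge.py 20
echo '[{"d": [-0.1, 0, 0.008], "finger_gap": 0.01}, {"d": [-0.1, 0, 0.02], "finger_gap": 0.01}, {"d": [-0.1, 0, 0.02], "finger_gap": 0.01}, {"finger_gap": 0.01}, {"finger_gap": 0.01}]' | python3 nudge.py
python3 - <<'E'
from rig import env, cams, workorder
import cv2
from h import *
im=cams.get_image("wrist"); cv2.imwrite("pics/w11.png",im["pixels"][:,:,::-1])
for n in("top","scene"):
    p=cams.get_image(n)["pixels"].astype(int)
    for nm,c in(("green",(.570,-.0455,.102)),("red",(.5045,-.0445,.102))):
        u,v=proj(n,c).round().astype(int); print(n,nm,p[v-1:v+2,u-1:u+2].reshape(-1,3).mean(0).round())
E
```

```text
time_s: 43.55
position: [0.5398, -0.0439, 0.1423]
tool_rot: [[-1.0, -0.0, 0.003], [-0.0, 1.0, 0.001], [-0.003, 0.001, -1.0]]
ft_force: [-0.1, 4.8, 4.9]
grip_width: 0.0181
gripper_force: 19.4
time_s: 44.05
position: [0.555, -0.0441, 0.1391]
tool_rot: [[-1.0, -0.0, 0.002], [-0.0, 1.0, 0.0], [-0.002, 0.0, -1.0]]
ft_force: [2.4, 5.3, 4.8]
grip_width: 0.0185
gripper_force: 19.8
top green [103.  90.  68.]
top red [132.  46.  38.]
scene green [47. 97. 51.]
scene red [30. 22. 23.]
```

Scaled: 0.04 m is 0.8, -0.035 m is -0.7.

```bash
echo '[{"finger_gap": 0.01}, {"finger_gap": 0.01}, {"finger_gap": 0.01}, {"finger_gap": 0.01}, {"finger_gap": 0.01}, {"finger_gap": 0.01}, {"finger_gap": 0.01}, {"finger_gap": 0.01}, {"finger_gap": 0.01}, {"finger_gap": 0.01}]' | python3 nudge.py
echo '[{"finger_gap": 0.01}, {"finger_gap": 0.01}, {"finger_gap": 0.01}, {"finger_gap": 0.01}, {"finger_gap": 0.01}, {"finger_gap": 0.01}, {"finger_gap": 0.01}]' | python3 nudge.py
echo '[{"d": [0.1, 0, -0.02], "finger_gap": 0.01}, {"d": [0.1, 0, -0.02], "finger_gap": 0.01}, {"d": [0.11, 0, -0.008], "finger_gap": 0.01}, {"finger_gap": 0.01}, {"finger_gap": 0.01}]' | python3 nudge.py
echo '[{"finger_gap": 0.05}, {"finger_gap": 0.05}, {"finger_gap": 0.05}, {"d": [0, 0, -0.6], "finger_gap": 0.05}, {"d": [0, 0, -0.7], "finger_gap": 0.05}, {"d": [0, 0, -0.7], "finger_gap": 0.05}, {"d": [0, 0.8, 0], "finger_gap": 0.06}, {"d": [0, 0.8, 0], "finger_gap": 0.06}, {"d": [0, 0.8, 0], "finger_gap": 0.06}, {"d": [0, 0.8, 0], "finger_gap": 0.06}]' | python3 nudge.py
echo '[{"finger_gap": 0.06}, {"finger_gap": 0.06}, {"finger_gap": 0.06}, {"finger_gap": 0.06}]' | python3 nudge.py
python3 look.py; python3 - <<'E'
# toggle now vs the known-upright picture
import cv2,numpy as np
b=cv2.imread("pics/s3.png"); a=cv2.resize(cv2.imread("pics/scene_l.png")[85:215,210:350],None,fx=4.5,fy=4.5,interpolation=2)
s=cv2.imread("pics/c2.png")
for nm,i in(("off",b),("now",a),("rev",s)):
    m=(i[240:320,370:440].max(2)<45).astype(np.uint8); M=cv2.moments(m,True); print(nm,M["m00"],M["m10"]/M["m00"]+370,M["m01"]/M["m00"]+240)
    k=cv2.inRange(cv2.cvtColor(i[20:120,60:200],cv2.COLOR_BGR2HSV),(4,160,90),(16,255,255)); M=cv2.moments(k,True); print(" knob",M["m10"]/M["m00"]+60,M["m01"]/M["m00"]+20)
E
```

```text
time_s: 45.2
position: [0.5549, -0.0442, 0.1391]
tool_rot: [[-1.0, -0.0, 0.002], [-0.0, 1.0, 0.0], [-0.002, 0.0, -1.0]]
ft_force: [1.8, 5.9, 4.2]
grip_width: 0.0181
gripper_force: 19.8
time_s: 45.9
position: [0.5549, -0.0442, 0.1392]
tool_rot: [[-1.0, -0.0, 0.002], [-0.0, 1.0, 0.0], [-0.002, 0.0, -1.0]]
ft_force: [1.6, 5.1, 4.0]
grip_width: 0.0184
gripper_force: 19.8
time_s: 46.4
position: [0.5392, -0.044, 0.1413]
tool_rot: [[-1.0, -0.0, 0.002], [-0.0, 1.0, 0.001], [-0.002, 0.001, -1.0]]
ft_force: [1.8, 6.4, 2.5]
grip_width: 0.0184
gripper_force: 19.8
time_s: 47.4
position: [0.5385, 0.1167, 0.2408]
tool_rot: [[-1.0, 0.0, 0.0], [0.0, 1.0, -0.0], [-0.0, -0.0, -1.0]]
ft_force: [1.0, -0.3, -0.6]
grip_width: 0.06
gripper_force: 0.0
time_s: 47.8
position: [0.5389, 0.1143, 0.2407]
tool_rot: [[-1.0, 0.002, -0.0], [0.002, 1.0, -0.0], [0.0, -0.0, -1.0]]
ft_force: [0.6, 0.9, -0.7]
grip_width: 0.0597
gripper_force: 0.0
tcp [0.5389 0.1143 0.2407] w 0.0597 t 47.8
top blue 110 [0.4367, 0.377]
scene blue 176 [0.4362, 0.3778]
scene blue 174 [0.6421, 0.1602]
tint 36:17 44:17 52:17 60:17 68:17 76:17 84:17 92:17 100:17 108:17 116:17 124:14 132:8 140:7 148:9 156:9 164:10
off 615.0 402.38373983739837 280.7528455284553
 knob 125.45706106870229 67.2395038167939
now 667.0 402.7976011994003 281.0284857571214
 knob 138.87775551102203 50.28256513026052
rev 739.0 420.6427604871448 264.2205683355886
 knob 124.484375 63.20386904761905
```

```bash
python3 -c "
from rig import env, cams, workorder
print(workorder.close_job())"
```

```text
the job is handed in; nothing more can be done
None
```

The job is handed in, with no verdict returned; by my camera and pose readings all five red cakes are flat in the feed tube, the cover is closed, the mill ran forward about 2 s, and the switch is back at centre off.

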